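# Move a keyhole-locked board carrier under the inspection camera and bolt it in

## Robot

A 6-joint arm with a two-finger parallel gripper is mounted at the origin on the work surface. World frame = base frame: x ahead of the robot, y to its left, z up, the work surface at z = 0. Lengths are in m, angles in rad, forces in N, time in s.
With the tool pointing down it reaches from about 0.375 to 0.9 m from the base axis. Payload 3.1 kg.
Tool frame: the origin (TCP) lies at the centre of the arm's flange, where the gripper is bolted on; the fingertips stand robot.tip_extent ahead of it and the grasp point (between the pads) lies 164 mm ahead of it (robot.tip_extent is the distance from the TCP to the fingertips, in m); z points along the fingers, y is the line along which they close (so a half turn about z gives the same grasp; the last joint's range is limited). The gripper opens to 87 mm and grips with 3 to 60 N. Pads are 19 mm wide; open, the fingers measure 117 mm over their backs; the gripper's body (75 mm by 190 mm) begins 51 mm behind the grasp point.
Start: joints at [-0.178, 0.527, 1.433, -0, 1.181, -0.178], TCP at [0.625, 0, 0.405] pointing down, gripper open.
Joint ranges: [-3.08, 3.08], [-0.75, 2.2], [0.22, 2.44], [-1.43, 4.57], [0, 2.65], [-2.85, 2.85]. Speed limits (rad/s): [2.79, 2.79, 3.14, 3.14, 3.14, 3.14].

## Interface

Orientations are given as a unit quaternion [x, y, z, w].
In Python, from rig import get_obs, camera, hand_in, cut_out, robot gives the robot as it stands.
- The arm moves only by the tool step_arm, never from a script. Its argument "rows" is a list of rows, each a list of 6 numbers: the shift along the world's x, y, z in m, then the turn, a rotation vector about the world's x, y, z in degrees. A call has 1 to 12 rows; each row shifts and turns the commanded pose from where the row before left it; what a row does not reach is not made up. A row lasts 1/8 s, in which the tool goes at most 62.5 mm and 10.7 degrees, less where a joint would pass 70% of its speed; a pose out of reach is approached as far as the arm can. A call is refused whole if a number of a shift passes 0.0625 or a number of a turn 10.7, either way. A call with a gripper value outside its range is refused whole. "jaw" is the finger opening in m, from 0 to 0.087, set as the call begins (left out, the last holds). The fingers move at their own pace and stop on an object; "squeeze" is the grip in N (left out, the last holds). Time passes only in rows, so rows that do not move let the fingers close. It gives the time, the measured TCP pose, the force, the opening and the grip force at its end, in the units of the state.
- get_obs(): the state, without advancing time (a new reading comes with each control period).
- camera(name): name is "scene" or "side" or "wrist"; returns a dict with "pixels" (384x512x3 uint8, blue, green, red), "depth" (384x512 float32, m along the optical axis (not along the pixel's ray), 0 where there is no reading), "fov_y" (degrees; the focal length in pixels is half the picture's height over the tangent of half this angle, whatever the lens; pixels are square), "cx", "cy" (the principal point, pixels), "extrinsics" (4x4, takes a point from camera to world coordinates); the wrist camera has in their place "mount" (4x4, takes a point from camera to tool coordinates, whose origin is the TCP and whose axes are the flange's). Camera axes: x right, y up, looking along -z (the intrinsics and any distortion apply to the point x, -y, -z); pixel columns grow to the right and rows downward; lengths in m; the calibration is good to about 2 mm. A picture is of the moment at which its call begins: read the wrist's pose just before it.
- hand_in(): hands the job in; it is judged then, once.
Trained networks look in the newest picture that a camera, given by its name, has taken for a name from the list of things; names that differ only in an ending like _2 or _b are one class to them, and where a whole thing is asked for, a point or a joint stands for the part that bears it (a point fixed in the world has none). Each returns a list of dicts, best first, with "confidence" (0 to 1); they miss things now and then, are a little off and sometimes report something else, mostly with a low value. They report only what shows in the picture. A call takes as long as a camera call. They do not tell look-alikes from the thing itself.
- cut_out(label, camera): "region" (384x512 bool, what is visible of it) and "extent" ([centre column, centre row, width, height] in pixels, round what is visible of it).
The state is a dict: "time": time; "q": joint angles; "joint_velocities": joint speeds; "joint_torque": joint torques, N m; "position": TCP position; "tool_rot": TCP orientation; "ft_force": force on the tool from outside, world axes, zero at the start; "moment": the same for the moment, N m; "grip_width": finger opening in m; "grip_force": force on a finger pad.
Only numpy, scipy, OpenCV 4.12 (cv2) and the standard library are available. Lean on these libraries where they do the work, as an engineer would, in place of code of your own. Each camera call takes 0.05 s, during which the arm holds its last target. There are 200 camera calls.

## Task

The circuit-board carrier is locked on the soldering jig by two keyhole slots: slide it along the slots until the stud heads stand in their wide ends, then lift it off, keeping it roughly level throughout. Set it down on the open end of the inspection stage and slide it board-end first under the camera bridge until it is fully home against the end stop; only then push the bolt all the way across behind it. Leave the carrier lying bolted in, and leave the screwdriver, the wire spool and the jar where they are.

Things in the scene. Friction and masses are not known exactly. Their poses are not given: they have to be found in the camera images.
- carrier: Circuit-board carrier, loose: flat black plate 160 (x) x 96 (y) x 6 mm, about 0.35 kg, centre of mass near x = -30 mm. Origin: centre of its underside; z up; +x towards the nose, the end with the green circuit board (parts rise to 19 mm above the underside). Starts on the jig, pointing the same way, its origin at jig x = -8 to +1, y = 0, z = 30 mm: studs near the tail end of the slots.
- grip (a point): Centre of the top of the carrier's bare metal grip block, 36 (x) x 18 (y) mm, standing on the tail at carrier x = -55, y = 0; top 52 mm above the carrier's underside. Grip it across y.
- keyholes (a point): Point on the carrier's top face midway between the centres of the two wide keyhole ends (carrier x = 18, y = 0). The keyholes go right through at carrier y = +32 and -32: a slot 11 mm wide from x = -15.5 to 6 opens into a wide end 20 mm wide (y) from x = 6 to 30.
- jig: Soldering jig, fixed: aluminium block 150 (x) x 120 (y) mm, flat top 30 mm above the bench. Origin: centre of its underside on the bench; z up. When the carrier's origin is at jig x = -28 mm (+-4), y = 0, the stud heads stand in the wide ends and it lifts straight up; so it slides towards its own tail (-x) by about 20 to 29 mm.
- studs (a point): Point midway between the tops of the jig's two headed studs (jig x = -10, y = 0, z = 43). Studs at jig y = +32 and -32: stem 8 mm diameter, 9 mm from block top to head; head 14 mm diameter, 4 mm thick.
- stage: Inspection stage, fixed: grey bed at x = -180 to 100, 170 mm wide, top 20 mm above the bench. Origin on the bench: a carrier fully home has its origin at stage x = 0, y = 0, z = 20, same heading. Open apron x < -20; funnel x = -20 to 12 narrows to 101 mm; rails 101 mm apart, 16 mm high, lead to the stop, face at x = 80.5. Carrier origin at x = -110 leaves its nose just outside the funnel.
- bridge (a point): Middle of the underside of the camera bridge (stage x = 40, y = 0), 65 mm above the bench, 45 mm over the bed. The bridge spans stage x = 15 to 65, 163 mm across y, with an upright camera to 170 mm above the bench. Plate and board pass under it, the grip block does not.
- bolt (a joint): Slide bolt on the stage's -y side, travel in m: 0 drawn back, 0.055 all the way across (its end stop); grows towards stage +y. Flat steel tongue at stage x = -97 to -85, 21 to 31 mm above the bench, tip at stage y = -75 mm + travel: it passes 5 mm behind the tail of a carrier that is home and jams on one that is not. About 1.5 N to move; stays where left.
- bolt_knob (a point): Centre of the top of the bolt's black knob, an upright cylinder 18 mm in diameter, 40 mm tall, top 71 mm above the bench, at stage x = -91, y = -130 mm + bolt travel. Moves with the bolt.
- screwdriver: Bystander: screwdriver 170 mm long lying on the bench.
- spool: Bystander: metal wire spool 60 mm diameter, 50 mm tall, standing; origin at the centre of its underside.
- jar: Bystander: small closed jar 52 mm diameter, 60 mm tall; origin at the centre of its underside.
Mind the look-alikes: they are no part of the job. What is meant by the carrier is not red, and is the larger of those in its own colour. There is more than one size of the jig; the job needs the larger.

How it is judged:
On the way, in this order (a step that is already met when the one before it is completed fails the run):
1. the carrier is lifted clear of the jig's studs (underside over 50 mm above the bench) (height (world z) of carrier above 0.05 m and contact force between carrier and jig below 0.1 N), for 0.1 s.
2. the carrier lies fully home on the stage under the bridge, bolt still drawn back (x of carrier in the frame of stage between -0.006 and 0.004 m and y of carrier in the frame of stage between -0.006 and 0.006 m and z of carrier in the frame of stage between 0.016 and 0.023 m and angle between the x axis of carrier and the x axis of stage, either way round below 0.1 rad and angle between carrier's own z axis and vertical below 0.06 rad and value of joint bolt below 0.025 m), for 0.2 s.
At the end, for the whole second after the job is handed in: The carrier lies flat and at rest on the stage, home against the stop (within 6 mm along, 6 mm across, 0.1 rad), nose under the bridge, and the bolt is across behind its tail (travel over 48 of 55 mm) (x of carrier in the frame of stage between -0.006 and 0.004 m and y of carrier in the frame of stage between -0.006 and 0.006 m and z of carrier in the frame of stage between 0.016 and 0.023 m and angle between the x axis of carrier and the x axis of stage, either way round below 0.1 rad and angle between carrier's own z axis and vertical below 0.06 rad and value of joint bolt above 0.048 m and velocity of joint bolt below 0.01 m/s and linear speed of carrier below 0.01 m/s); the robot touches nothing.
It fails at once if the carrier is tipped more than about 30 degrees (angle between carrier's own z axis and vertical above 0.52 rad).
It fails at once if the screwdriver is moved more than 25 mm (distance of screwdriver from where it was at the start of the episode above 0.025 m).
It fails at once if the spool is moved more than 25 mm (distance of spool from where it was at the start of the episode above 0.025 m).
It fails at once if the jar is moved more than 25 mm (distance of jar from where it was at the start of the episode above 0.025 m).
It also fails if it takes over 59 s, if anything falls off the work surface, if the arm or the gripper's body presses on something with over 40 N, if the wrist force passes 120 N, or if a joint passes its speed limit or range.

## Working session

There is one attempt and no reset: what is moved stays moved. The work goes in short steps, Python scripts to look and compute and a tool call to move; the robot and the scene stay as the last step left them, time stands still between calls to the robot, and variables do not carry over. Pictures are saved under pics/ and viewed, at most 10 in all, crops included, and the job is handed in when it is done.

Besides the shell and the picture viewer there is one more tool, called as a command line: name --pt "numbers of a row" for each row, then --argument value for the rest. step_arm: Moves the arm, as the interface text tells. Its arguments: {"type":"object","properties":{"rows":{"type":"array"},"jaw":{"type":"number"},"squeeze":{"type":"number"}},"required":["rows"]}

```bash
mkdir -p pics; ls
cat > h.py <<'E'
import numpy as np, cv2, json
from scipy.spatial.transform import Rotation as R
from rig import get_obs, camera, hand_in, cut_out, robot
def T_of(c,o=None):
    if 'extrinsics' in c: return np.array(c['extrinsics'])
    T=np.eye(4);T[:3,:3]=R.from_quat(o['tool_rot']).as_matrix();T[:3,3]=o['position']
    return T@np.array(c['mount'])
def cloud(c,o=None):
    T=T_of(c,o);d=c['depth'];h,w=d.shape
    f=h/2/np.tan(np.radians(c['fov_y'])/2)
    v,u=np.mgrid[:h,:w]
    P=np.stack([(u-c['cx'])/f*d,-(v-c['cy'])/f*d,-d],-1)
    W=P@T[:3,:3].T+T[:3,3]; W[d==0]=np.nan
    return W
E
python3 - <<'E'
from h import *
for n in ['scene','side']:
    o=get_obs();c=camera(n);cv2.imwrite(f'pics/{n}0.png',c['pixels']);W=cloud(c,o)
    print(n,{k:c[k] for k in c if k not in('pixels','depth','extrinsics')},np.round(c['extrinsics'],3).tolist())
    np.savez(f'{n}0.npz',W=W,px=c['pixels'])
    for l in ['carrier','grip','jig','studs','stage','bridge','bolt','bolt_knob','screwdriver','spool','jar']:
        for r in cut_out(l,n):
            m=r['region']; print(l,round(r['confidence'],2),np.round(r['extent']),np.round(np.nanmedian(W[m],0),3),np.round(np.nanpercentile(W[m],98,axis=0),3))
print(get_obs()['time'],robot.__dict__ if hasattr(robot,'__dict__') else robot)
E
```

```text
pics
scene {'fov_y': 43.115691037684286, 'cx': 253.7713807804875, 'cy': 197.21255846771334} [[-0.44, -0.54, 0.717, 1.408], [0.898, -0.264, 0.352, 0.317], [-0.001, 0.799, 0.601, 0.787], [0.0, 0.0, 0.0, 1.0]]
carrier 0.98 [194. 209.  70.  62.] [ 0.627 -0.223  0.038] [ 0.705 -0.182  0.083]
carrier 0.91 [108. 220.  64.  53.] [ 0.737 -0.421  0.008] [ 0.8   -0.343  0.053]
carrier 0.57 [262. 235.  38.  43.] [ 0.618 -0.057  0.006] [ 0.672 -0.002  0.038]
carrier 0.51 [376. 264. 109. 107.] [0.652 0.231 0.026] [0.703 0.312 0.169]
grip 0.95 [258. 237.  41.  48.] [ 0.618 -0.056  0.006] [ 0.675 -0.004  0.038]
grip 0.85 [193. 208.  69.  56.] [ 0.628 -0.224  0.038] [ 0.705 -0.182  0.082]
grip 0.77 [107. 224.  61.  56.] [ 0.738 -0.421  0.008] [ 0.802 -0.341  0.053]
jig 0.75 [193. 223.  72.  52.] [ 0.665 -0.19   0.028] [ 0.71  -0.168  0.044]
jig 0.6 [153. 174.  51.  28.] [ 0.521 -0.427  0.023] [ 0.57  -0.387  0.028]
studs 0.84 [194. 223.  74.  46.] [ 0.671 -0.189  0.028] [ 0.71  -0.168  0.044]
studs 0.7 [154. 174.  51.  32.] [ 0.521 -0.426  0.023] [ 0.57  -0.387  0.028]
stage 0.96 [376. 262. 115. 105.
[... 1782 characters left out ...]
166]
bridge 0.86 [209. 315. 175. 135.] [0.559 0.248 0.02 ] [0.679 0.317 0.164]
bolt 0.55 [256. 279.  19.  42.] [0.511 0.114 0.032] [0.519 0.161 0.072]
bolt 0.26 [245. 177.  58.  37.] [ 0.63  -0.173  0.026] [ 0.705 -0.165  0.042]
bolt_knob 0.82 [257. 276.  20.  42.] [0.511 0.114 0.032] [0.519 0.161 0.072]
bolt_knob 0.22 [143. 231.  26.  33.] [0.784 0.074 0.039] [0.838 0.087 0.062]
screwdriver 0.95 [328. 263.  37.  61.] [ 0.403 -0.003  0.021] [0.436 0.079 0.027]
screwdriver 0.43 [145. 230.  23.  35.] [0.784 0.075 0.041] [0.811 0.087 0.062]
spool 0.75 [162. 201.  28.  33.] [ 0.792 -0.032  0.047] [ 0.823 -0.013  0.052]
jar 0.68 [144. 231.  25.  39.] [0.783 0.074 0.04 ] [0.811 0.087 0.062]
1.2 {}
```

Run:
```python
import cv2
a=cv2.imread('pics/scene0.png')[130:340,60:460]; cv2.imwrite('pics/scene0c.png',cv2.resize(a,(800,420),interpolation=3))
b=cv2.imread('pics/side0.png')[110:384,100:380]; cv2.imwrite('pics/side0c.png',cv2.resize(b,None,fx=2.1,fy=2.1,interpolation=3))
```

```text
(no output)
```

View pics/scene0c.png

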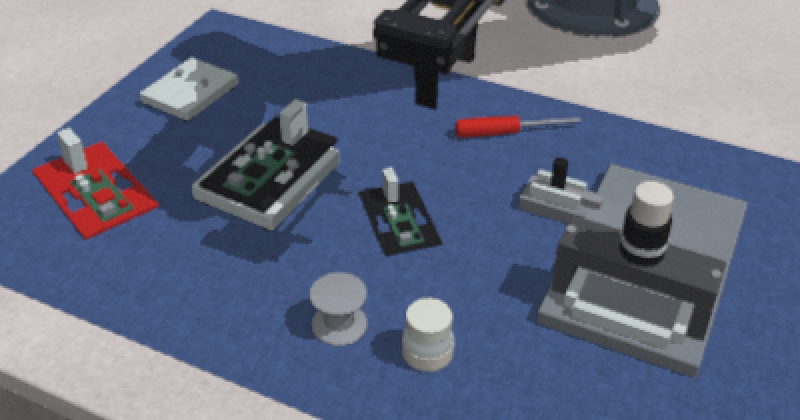

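View pics/side0c.png

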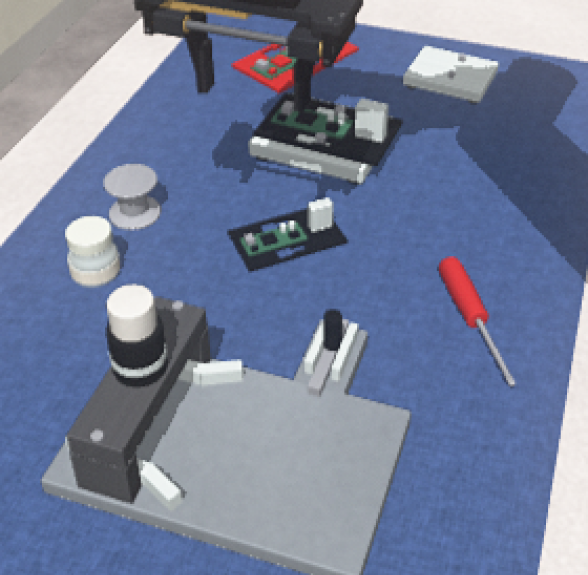

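Candidates for the carrier in the scene picture: red at (108,220) is excluded by colour, the small black one lies on the bench at (262,235), and the large black one is on the large jig at (194,209). The large black one fits. The jig is the larger at (193,223), not (153,174). The stage is at (376,262) with its bridge on the far side, and the bolt knob is at (343,219). I'll measure rough poses from the merged clouds.

```bash
cat >> h.py <<'E'
def rect(P):
    (c,s,a)=cv2.minAreaRect((P[:,:2]*1000).astype(np.float32)); 
    return np.round(c,1),np.round(s,1),round(a,2)
E
python3 - <<'E'
from h import *
for n in ['scene','side']:
    W=np.load(n+'0.npz')['W'];px=np.load(n+'0.npz')['px'].astype(int)
    P=W.reshape(-1,3);C=px.reshape(-1,3);x,y,z=P.T
    box=lambda a,b,c,d:(x>a)&(x<b)&(y>c)&(y<d)
    k=box(.5,.75,-.33,-.1)
    g=k&(z>.075)&(z<.09); print(n,'grip top',np.round(np.median(P[g],0),4),g.sum(),rect(P[g]))
    p=k&(z>.031)&(z<.06)&(C.sum(1)<140); print('plate',p.sum(),rect(P[p]),np.round(np.median(P[p],0),4))
    j=k&(z>.015)&(z<.06); print('jig all',rect(P[j]))
    s=box(.42,.9,.1,.45)&(z>.014)&(z<.025); print('bed',s.sum(),rect(P[s]),np.median(P[s],0))
    b=box(.42,.9,.05,.45)&(z>.075)&(z<.1); print('bridge top',b.sum(),rect(P[b]))
    kn=box(.45,.58,.05,.2)&(z>.06)&(z<.08);print('knob',kn.sum(),np.round(np.median(P[kn],0),4))
E
```

```text
scene grip top [ 0.5728 -0.2247  0.0821] 90 (array([ 570.8, -226.4]), array([19.2, 39.8]), 88.25)
plate 1006 (array([ 624.4, -230.2]), array([ 99.6, 163.2]), 86.11) [ 0.6447 -0.2179  0.0372]
jig all (array([ 627.1, -231. ]), array([123.7, 167.4]), 87.06)
bed 3450 (array([565.1, 208.2]), array([285.2, 214.8]), 0.09) [0.5365732  0.24516603 0.02068281]
bridge top 1538 (array([644.3, 231. ]), array([ 53.8, 162.4]), 0.03)
knob 55 [0.5171 0.1052 0.0698]
side grip top [ 0.5686 -0.2209  0.0806] 89 (array([ 569.2, -224.8]), array([22. , 36.6]), 88.92)
plate 581 (array([ 623.8, -227.8]), array([ 98.4, 160.2]), 85.88) [ 0.6233 -0.2051  0.0357]
jig all (array([ 624.9, -226.5]), array([125.2, 162. ]), 86.1)
bed 9547 (array([562.8, 209.6]), array([279.6, 218.4]), 0.08) [0.52197276 0.2442642  0.01969332]
bridge top 1801 (array([642.7, 233. ]), array([ 51.6, 165.4]), 0.16)
knob 75 [0.5116 0.1092 0.0699]
```

step_arm --pt "-0.01 -0.05 0.02 0 0 0" --pt "-0.01 -0.05 0.02 0 0 0" --pt "-0.01 -0.05 0.02 0 0 0" --pt "-0.01 -0.05 0.02 0 0 0" --pt "0 0 0 0 0 0"

```text
time: 1.82
position: [0.5846, -0.2038, 0.4868]
tool_rot: [0.709, 0.705, 0.0, 0.003]
ft_force: [0.0, 1.4, 0.6]
grip_width: 0.0869
grip_force: 0.0
```

Run:
```python
from h import *
o=get_obs();c=camera('wrist');W=cloud(c,o);px=c['pixels'];print(np.round(o['q'],3),np.round(c['mount'],3).tolist(),robot.tip_extent)
P=W.reshape(-1,3);C=px.reshape(-1,3).astype(int);x,y,z=P.T
k=(x>.48)&(x<.78)&(y>-.34)&(y<-.12)
g=k&(z>.075)&(z<.09);print('grip',g.sum(),rect(P[g]),np.median(P[g],0))
for r in cut_out('carrier','wrist'):
    m=r['region'].ravel();print(r['confidence'],np.round(r['extent']),np.round(np.nanmedian(P[m],0),3))
p=k&(z>.031)&(z<.046)&(C.sum(1)<140);print('plate',p.sum(),rect(P[p]),np.median(z[p]))
j=k&(z>.022)&(z<.034);print('jig',j.sum(),rect(P[j]),np.median(z[j]))
h=k&(z>.0385)&(z<.048)&(C.min(1)>90);print('studs?',h.sum())
cv2.imwrite('pics/w1.png',cv2.resize(px,(800,600),interpolation=3))
```

```text
[-5.150e-01  4.400e-01  1.348e+00 -1.000e-03  1.348e+00 -5.100e-01] [[0.0, 0.97, 0.243, 0.066], [1.0, -0.001, 0.001, -0.001], [0.001, 0.243, -0.97, 0.02], [0.0, 0.0, 0.0, 1.0]] 0.1822
grip 481 (array([ 566.7, -227.1]), array([18.3, 35.7]), 86.61) [ 0.56675261 -0.22580331  0.08194973]
0.91 [336. 290.  49.  30.] [ 0.714 -0.418  0.007]
0.85 [284. 177. 129.  75.] [ 0.616 -0.226  0.037]
0.59 [276.  46. 100.  90.] [ 0.611 -0.058  0.005]
plate 2 (array([ 625.1, -253.2]), array([116.3,   0. ]), 176.16) 0.03662928507469179
jig 2542 (array([ 622.8, -231.1]), array([120.4, 161.1]), 86.01) 0.029963726291989262
studs? 421
```

View pics/w1.png

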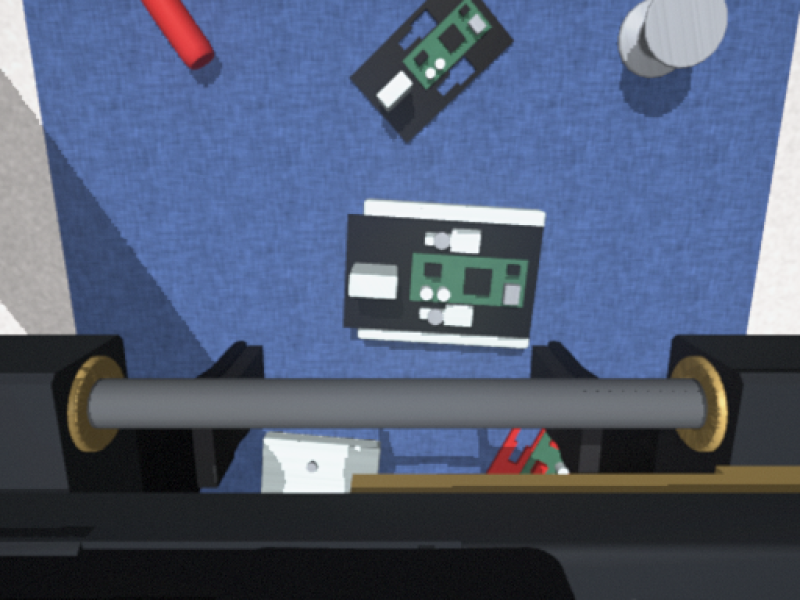

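The wrist picture shows the large black carrier on the large jig, with its grip block on the tail at (280,180) in the original pixels. The stud heads stand in the slots at (282,154) and (277,202), just tailward of the wide ends. It is the only black carrier on a jig and clearly larger than the bench one at (276,46), so identity is confirmed. Next, the precise slide distance.

Run:
```python
from h import *
o=get_obs();c=camera('wrist');W=cloud(c,o);px=c['pixels']
P=W.reshape(-1,3);C=px.reshape(-1,3).astype(int);x,y,z=P.T
k=(x>.48)&(x<.78)&(y>-.30)&(y<-.15)
p=k&(z>.0335)&(z<.06);print('plate',p.sum(),rect(P[p]),np.median(z[p&(C.sum(1)<200)]))
(cc,s,a)=rect(P[p]); th=np.radians(a-90 if a>45 else a)
g=k&(z>.076)&(z<.09); G=rect(P[g])[0]
ux=np.array([np.cos(th),np.sin(th)]);uy=np.array([-ux[1],ux[0]])
org=G/1000+.055*ux
print('th',np.degrees(th),'origin from grip',org,'from plate',cc)
Q=np.stack([(P[:,:2]-org)@ux,(P[:,:2]-org)@uy],1)*1000
for s in(1,-1):
    r=k&(abs(Q[:,1]-32*s)<12)&(Q[:,0]>-30)&(Q[:,0]<40)
    st=r&(z>.0405);kh=r&(z<.0325)
    for n,m in(('stud',st),('hole',kh)): print(s,n,m.sum(),np.round(np.percentile(Q[m],[2,98],axis=0),1).tolist(),np.median(z[m]))
```

```text
plate 7691 (array([ 621.5, -231.1]), array([ 96.5, 160.5]), 86.08) 0.03617063441216156
th -3.9200000000000017 origin from grip [ 0.62137133 -0.23055999] from plate [ 621.5 -231.1]
1 stud 2564 [[-2.0, 22.0], [11.8, 43.5]] 0.3513889595572728
1 hole 338 [[-13.9, 21.8], [29.7, 40.4]] 0.030127148848225177
-1 stud 87 [[-8.6, -37.8], [3.6, -25.9]] 0.04293486878033714
-1 hole 295 [[-13.9, -42.4], [29.9, -24.6]] 0.030041301408157528
```

step_arm --pt "-0.002 -0.003 -0.02 0 0 9.6" --pt "-0.002 -0.003 -0.02 0 0 9.6" --pt "-0.002 -0.003 -0.02 0 0 9.6" --pt "-0.002 -0.003 -0.02 0 0 9.6" --pt "-0.002 -0.003 -0.02 0 0 9.6" --pt "-0.002 -0.002 -0.02 0 0 9.6" --pt "-0.002 -0.002 -0.02 0 0 9.6" --pt "-0.002 -0.002 -0.02 0 0 9.6" --pt "-0.002 -0.002 -0.02 0 0 9.6" --pt "0 0 0 0 0 0" --pt "0 0 0 0 0 0" --jaw 0.05

```text
time: 3.35
position: [0.5675, -0.222, 0.305]
tool_rot: [0.032, 0.999, 0.0, 0.0]
ft_force: [0.6, 0.2, -0.7]
grip_width: 0.0502
grip_force: 0.0
```

Run:
```python
from h import *
o=get_obs();c=camera('wrist');W=cloud(c,o);px=c['pixels']
r=R.from_quat(o['tool_rot']).as_matrix();print(o['position'],np.round(r,3).tolist(),np.degrees(np.arctan2(r[1,0],r[0,0])),np.round(o['q'],2))
P=W.reshape(-1,3);x,y,z=P.T
g=(x>.52)&(x<.62)&(y>-.26)&(y<-.19)&(z>.076)&(z<.09);print('grip',g.sum(),rect(P[g]),np.median(z[g]))
cv2.imwrite('pics/w2.png',px)
```

```text
[ 0.56745045 -0.22202788  0.30499636] [[-0.998, 0.064, 0.0], [0.064, 0.998, 0.0], [-0.0, 0.0, -1.0]] 176.34330450111014 [-0.56  0.63  1.56  0.    0.95 -2.06]
grip 1572 (array([ 566.9, -227.3]), array([18.1, 35.7]), 86.57) 0.08189733226599231
```

step_arm --pt "-0.0005 -0.005 -0.02 0 0 -0.2" --pt "0 0 -0.02 0 0 0" --pt "0 0 -0.02 0 0 0" --pt "0 0 -0.013 0 0 0" --pt "0 0 0 0 0 0"

```text
time: 4.03
position: [0.5665, -0.2278, 0.2314]
tool_rot: [0.033, 0.999, 0.0, -0.0]
ft_force: [-0.6, -0.1, -0.2]
grip_width: 0.0499
grip_force: 0.0
```

step_arm --pt "0 0 0 0 0 0" --pt "0 0 0 0 0 0" --pt "0 0 0 0 0 0" --pt "0 0 0 0 0 0" --jaw 0.0 --squeeze 30

```text
time: 4.53
position: [0.5665, -0.2278, 0.2321]
tool_rot: [0.033, 0.999, 0.0, 0.0]
ft_force: [-0.2, 2.2, 2.2]
grip_width: 0.0177
grip_force: 6.5
```

step_arm --pt "0 0 0 0 0 0" --pt "-0.005 0.00035 0 0 0 0" --pt "-0.005 0.00035 0 0 0 0" --pt "-0.005 0.00035 0 0 0 0" --pt "-0.0055 0.0004 0 0 0 0" --pt "0 0 0 0 0 0" --pt "0 0 0 0 0 0"

```text
time: 5.4
position: [0.5457, -0.2267, 0.2321]
tool_rot: [0.033, 0.999, -0.0, -0.0]
ft_force: [0.4, -1.4, 5.0]
grip_width: 0.0177
grip_force: 30.0
```

Run:
```python
from h import *
o=get_obs();c=camera('scene');W=cloud(c);px=c['pixels']
P=W.reshape(-1,3);x,y,z=P.T
org=np.array([.6214-.0205,-.2308+.0014]);ux=np.array([.9977,-.068]);uy=np.array([.068,.9977])
Q=np.stack([(P[:,:2]-org)@ux,(P[:,:2]-org)@uy],1)*1000
for s in(1,-1):
    r=(abs(Q[:,1]-32*s)<11)&(Q[:,0]>-30)&(Q[:,0]<45)
    for n,m in(('stud',r&(z>.0405)&(z<.05)),('hole',r&(z<.0325))): print(s,n,m.sum(),np.round(np.percentile(Q[m],[2,98],axis=0),1).tolist() if m.any() else '')
cv2.imwrite('pics/s2.png',cv2.resize(px[150:270,130:290],(800,600),interpolation=3))
```

```text
1 stud 23 [[-8.7, 24.7], [34.0, 40.7]]
1 hole 21 [[-14.7, 23.3], [26.0, 34.9]]
-1 stud 22 [[13.3, -39.1], [30.4, -23.6]]
-1 hole 18 [[-14.9, -39.7], [25.8, -31.6]]
```

View pics/s2.png

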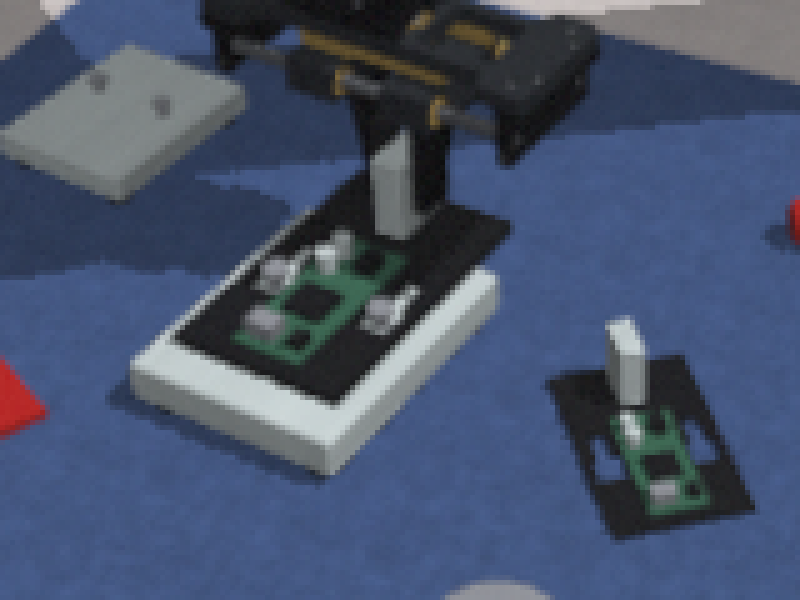

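The carrier has slid tailward: its tail overhangs the jig, and the stud heads at crop (275,270) and (380,310) stand in the wide ends. I'll lift gently and watch the force.

step_arm --pt "0 0 0.004 0 0 0" --pt "0 0 0.004 0 0 0" --pt "0 0 0 0 0 0" --squeeze 45

```text
time: 5.82
position: [0.5457, -0.2262, 0.2395]
tool_rot: [0.033, 0.999, 0.0, -0.001]
ft_force: [-0.5, -0.3, -2.2]
grip_width: 0.0176
grip_force: 45.0
```

step_arm --pt "0 0 0.005 0 0 0" --pt "0 0 0.005 0 0 0" --pt "0 0 0.01 0 0 0" --pt "0 0 0.02 0 0 0" --pt "0 0 0.02 0 0 0" --pt "0 0 0 0 0 0"

```text
time: 6.58
position: [0.5466, -0.2269, 0.3019]
tool_rot: [0.033, 0.999, -0.001, 0.002]
ft_force: [-0.5, 0.7, -3.6]
grip_width: 0.0177
grip_force: 45.0
```

```bash
cat >> h.py <<'E'
def carrier_fit(names,zr,box):
    for n in names:
        c=camera(n);W=cloud(c);P=W.reshape(-1,3);C=c['pixels'].reshape(-1,3).astype(int);x,y,z=P.T
        k=(x>box[0])&(x<box[1])&(y>box[2])&(y<box[3])&(z>zr[0])&(z<zr[1])&(C.max(1)<70)
        A=np.c_[P[k][:,:2]-P[k][:,:2].mean(0),np.ones(k.sum())];s=None
        w=np.ones(k.sum(),bool)
        for _ in range(5):
            s=np.linalg.lstsq(A[w],P[k][w,2],rcond=None)[0];w=abs(A@s-P[k][:,2])<.003
        print(n,k.sum(),w.sum(),'slopes',np.round(s[:2],3),'z',round(s[2],4),rect(P[k][w]))
        cv2.imwrite(f'pics/fit_{n}.png',c['pixels'])
E
python3 - <<'E'
from h import *
carrier_fit(['scene','side'],(.07,.125),(.5,.72,-.3,-.15))
E
```

```text
scene 1129 924 slopes [ 0.001 -0.005] z 0.1069 (array([ 606.1, -232. ]), array([ 99.4, 163.4]), 86.54)
side 830 646 slopes [ 0.    -0.002] z 0.1042 (array([ 603. , -226.5]), array([ 98.2, 158.8]), 86.05)
```

Run:
```python
from h import *
for n in ['scene','side']:
    W=np.load(n+'0.npz')['W'];px=np.load(n+'0.npz')['px'].astype(int)
    P=W.reshape(-1,3);x,y,z=P.T
    k=(x>.57)&(x<.72)&(y>.13)&(y<.34)&(z>.033)&(z<.039)
    print(n,k.sum())
    for a in np.arange(.57,.71,.01):
        m=k&(x>=a)&(x<a+.01)
        if m.sum()>2:
            yy=np.sort(y[m]); lo=yy[yy<.232];hi=yy[yy>=.232]
            print(round(a,3),m.sum(),'lo',np.round(lo[[0,-1]],4) if len(lo) else '','hi',np.round(hi[[0,-1]],4) if len(hi) else '')
    s=(x>.4)&(x<.6)&(y>.13)&(y<.34)&(z>.015)&(z<.025)
    print('bed x,y',np.round(np.percentile(P[s],[.3,99.7],axis=0),4).tolist())
    b=(x>.42)&(x<.9)&(y>.05)&(y<.45)&(z>.075)&(z<.11); print('bridge top z',np.median(z[b]),np.percentile(P[b],[.5,99.5],axis=0).round(4).tolist())
```

```text
scene 498
0.63 15 lo [0.1698 0.1804] hi [0.2825 0.293 ]
0.64 34 lo [0.1667 0.1802] hi [0.2812 0.2924]
0.65 47 lo [0.167  0.1804] hi [0.2812 0.293 ]
0.66 69 lo [0.1504 0.1804] hi [0.2812 0.311 ]
0.67 42 lo [0.1669 0.1802] hi [0.2812 0.2982]
0.68 133 lo [0.1682 0.232 ] hi [0.2333 0.2926]
0.69 158 lo [0.1807 0.2317] hi [0.2323 0.2807]
bed x,y [[0.4241, 0.1326, 0.0168], [0.5882, 0.3153, 0.0247]]
bridge top z 0.09048467291545031 [[0.6188, 0.1508, 0.0753], [0.6705, 0.3116, 0.1087]]
side 421
0.58 60 lo [0.1542 0.1711] hi [0.2952 0.3095]
0.59 75 lo [0.155  0.1749] hi [0.2909 0.3071]
0.6 81 lo [0.1625 0.1801] hi [0.2858 0.3023]
0.61 94 lo [0.1516 0.1828] hi [0.2822 0.3138]
0.62 57 lo [0.1663 0.1829] hi [0.2828 0.3146]
0.63 21 lo [0.1684 0.1821] hi [0.3127 0.3144]
0.64 9 lo  hi [0.3124 0.3148]
0.65 11 lo  hi [0.3124 0.3144]
0.66 10 lo  hi [0.3131 0.3145]
0.69 3 lo  hi [0.2801 0.2833]
bed x,y [[0.4234, 0.1351, 0.0155], [0.599, 0.3176, 0.0238]]
bridge top z 0.08952597999316686 [[0.6173, 0.1522, 0.0753], [0.6671, 0.3144, 0.1095]]
```

step_arm --pt "-0.01 0.05 0.0 0 0 0" --pt "-0.01 0.05 0 0 0 1" --pt "-0.01 0.05 0 0 0 1" --pt "-0.01 0.05 0 0 0 1" --pt "-0.01 0.05 0 0 0 0.5" --pt "-0.01 0.05 0 0 0 0" --pt "-0.01 0.05 0 0 0 0" --pt "-0.01 0.05 0 0 0 0" --pt "-0.01 0.04 0 0 0 0" --pt "-0.01 0.015 0 0 0 0" --pt "0 0 0 0 0 0"

```text
time: 8.05
position: [0.4448, 0.2289, 0.2991]
tool_rot: [0.001, 1.0, -0.0, -0.001]
ft_force: [0.8, -0.9, -3.3]
grip_width: 0.0172
grip_force: 45.0
```

step_arm --pt "-0.004 0.0015 -0.02 0 0 0" --pt "-0.004 0.0015 -0.02 0 0 0" --pt "0 0 -0.02 0 0 0" --pt "0 0 -0.01 0 0 0" --pt "0 0 0 0 0 0" --pt "0 0 0 0 0 0"

```text
time: 8.8
position: [0.4385, 0.2312, 0.2302]
tool_rot: [0.003, 1.0, 0.0, 0.001]
ft_force: [0.1, 0.5, -2.8]
grip_width: 0.0175
grip_force: 45.0
```

Run:
```python
from h import *
o=get_obs();r=R.from_quat(o['tool_rot']).as_matrix();print(o['position'],np.degrees(np.arctan2(r[1,0],r[0,0])),np.round(r[:,2],4))
carrier_fit(['scene','side'],(.024,.05),(.38,.60,.175,.3))
```

```text
[0.43851894 0.23115654 0.23022384] 179.65999738069254 [ 1.2e-03  2.0e-04 -1.0e+00]
scene 735 676 slopes [-0.001  0.003] z 0.0351 (array([486.3, 230. ]), array([ 96.1, 143.1]), 89.27)
side 1573 1288 slopes [ 0.001 -0.002] z 0.0339 (array([495.2, 232.9]), array([ 97. , 158.6]), 89.99)
```

View pics/fit_side.png

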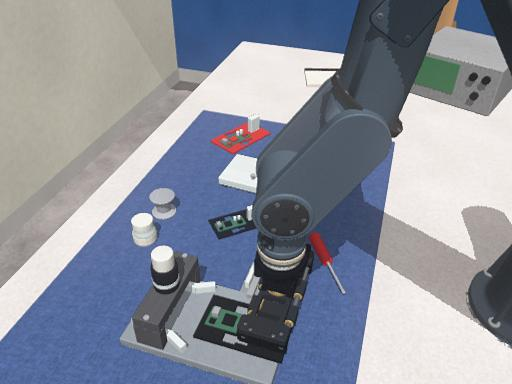

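Side view: the carrier hangs level over the apron at (235,325), with its nose just outside the funnel at about (195,310). It is centred with the rails within about 1 mm. Lowering to contact.

step_arm --pt "0 0 -0.003 0 0 0.3" --pt "0 0 -0.002 0 0 0" --pt "0 0 -0.001 0 0 0" --pt "0 0 -0.001 0 0 0" --pt "0 0 0 0 0 0"

```text
time: 9.52
position: [0.438, 0.2315, 0.2227]
tool_rot: [-0.0, 1.0, -0.0, -0.0]
ft_force: [1.0, -0.1, -3.1]
grip_width: 0.0178
grip_force: 45.0
```

step_arm --pt "0 0 -0.0005 0 0 0" --pt "0 0 -0.0005 0 0 0" --pt "0 0 0 0 0 0"

```text
time: 9.9
position: [0.4379, 0.2315, 0.222]
tool_rot: [-0.0, 1.0, 0.0, 0.0]
ft_force: [-1.5, -0.0, 1.5]
grip_width: 0.0178
grip_force: 45.0
```

step_arm --pt "0.01 0 0 0 0 0" --pt "0.01 0 0 0 0 0" --pt "0.01 0 0 0 0 0" --pt "0.01 0 0 0 0 0" --pt "0.005 0 0 0 0 0" --pt "0 0 0 0 0 0" --squeeze 20

```text
time: 10.65
position: [0.4828, 0.2314, 0.222]
tool_rot: [0.0, 1.0, -0.0, -0.001]
ft_force: [-2.8, 0.4, 5.2]
grip_width: 0.0183
grip_force: 20.0
```

step_arm --pt "0.01 0 0 0 0 0" --pt "0.01 0 0 0 0 0" --pt "0.01 0 0 0 0 0" --pt "0.01 0 0 0 0 0" --pt "0.01 0 0 0 0 0" --pt "0.007 0 0 0 0 0" --pt "0 0 0 0 0 0"

```text
time: 11.52
position: [0.5403, 0.2314, 0.2221]
tool_rot: [0.0, 1.0, 0.0, 0.0]
ft_force: [-1.4, -0.7, 5.0]
grip_width: 0.0175
grip_force: 20.0
```

Lateral force is about zero, so it is running freely between the rails. Creeping to the stop.

step_arm --pt "0.003 0 0 0 0 0" --pt "0.002 0 0 0 0 0" --pt "0.0015 0 0 0 0 0" --pt "0 0 0 0 0 0"

```text
time: 12.02
position: [0.5452, 0.2315, 0.222]
tool_rot: [-0.0, 1.0, -0.0, -0.002]
ft_force: [-4.6, 0.3, 7.1]
grip_width: 0.0178
grip_force: 20.0
```

step_arm --pt "0.001 0 0 0 0 0" --pt "0.001 0 0 0 0 0" --pt "0 0 0 0 0 0"

```text
time: 12.4
position: [0.547, 0.2315, 0.222]
tool_rot: [-0.0, 1.0, -0.0, -0.002]
ft_force: [-5.6, 0.1, 7.6]
grip_width: 0.0177
grip_force: 20.0
```

step_arm --pt "0.001 0 0 0 0 0" --pt "0.001 0 0 0 0 0" --pt "0 0 0 0 0 0"

```text
time: 12.78
position: [0.5477, 0.2316, 0.2221]
tool_rot: [-0.0, 1.0, -0.0, -0.004]
ft_force: [-9.0, 1.3, 9.1]
grip_width: 0.0176
grip_force: 20.0
```

Run:
```python
from h import *
o=get_obs();print(o['position'],o['ft_force'],o['moment'])
carrier_fit(['scene','side'],(.018,.034),(.38,.62,.175,.3))
for n in ['scene','side']:
    c=camera(n);cv2.imwrite(f'pics/h_{n}.png',cv2.resize(c['pixels'][200:384,100:400] if n=='side' else c['pixels'][180:330,300:450],None,fx=2.6,fy=2.6,interpolation=3))
```

```text
[0.54771426 0.23159233 0.22205072] [-9.00792026  1.32649356  9.12171992] [0.2567792  1.43488095 0.02599301]
scene 128 122 slopes [ 0.045 -0.007] z 0.0268 (array([535.5, 230.5]), array([94.9, 25.5]), 89.05)
side 681 621 slopes [-0.002 -0.002] z 0.0255 (array([551.8, 258.1]), array([147.3,  71.1]), 50.57)
```

View pics/h_side.png

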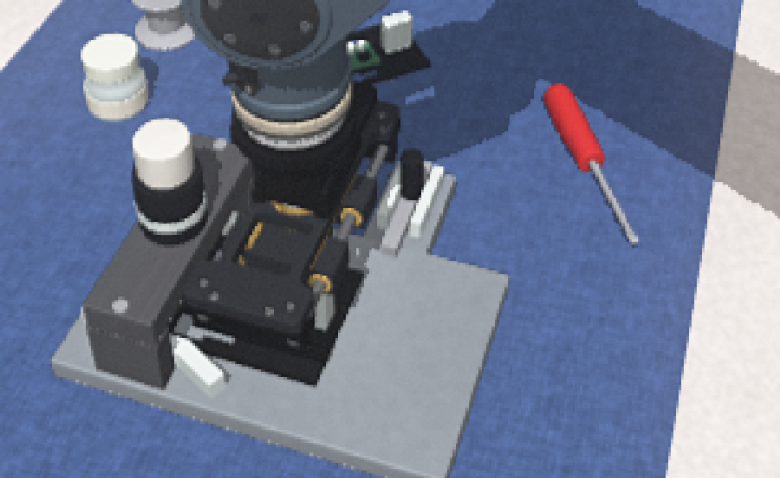

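The carrier is stopped at TCP x = 0.5477 with force rising while commanded 0.549, so the origin is at stage x ≈ 0. In the picture the plate lies between the rails with its nose under the bridge, and the bolt knob at crop (410,175) is still drawn back. Releasing and rising.

step_arm --pt "0 0 0 0 0 0" --pt "0 0 0 0 0 0" --pt "0 0 0 0 0 0" --pt "0 0 0.02 0 0 0" --pt "0 0 0.04 0 0 0" --pt "-0.01 -0.04 0.03 0 0 0" --pt "-0.015 -0.06 0 0 0 0" --pt "-0.015 -0.06 0 0 0 0" --pt "0 0 0 0 0 0" --jaw 0.045

```text
time: 14.1
position: [0.51, 0.068, 0.3118]
tool_rot: [0.003, 1.0, -0.0, -0.0]
ft_force: [-0.3, -0.1, -0.4]
grip_width: 0.0447
grip_force: 0.0
```

Run:
```python
from h import *
o=get_obs();c=camera('wrist');W=cloud(c,o);print(o['position'])
P=W.reshape(-1,3);x,y,z=P.T
kn=(x>.47)&(x<.56)&(y>.06)&(y<.15)&(z>.064)&(z<.078);print('knob w',kn.sum(),rect(P[kn]) if kn.any() else '')
for n in ['scene','side']:
    c=camera(n);P=cloud(c).reshape(-1,3);x,y,z=P.T;C=c['pixels'].reshape(-1,3).astype(int)
    kn=(x>.47)&(x<.56)&(y>.06)&(y<.15)&(z>.067)&(z<.078);print(n,'knob',kn.sum(),rect(P[kn]))
    b=(x>.48)&(x<.55)&(y>.0)&(y<.15)&(z>.008)
    for a in np.arange(.03,.15,.01):
        m=b&(y>=a)&(y<a+.01)
        if m.sum()>2: print(round(a,2),m.sum(),np.round([x[m].min(),x[m].max(),z[m].max()],3))
    g=(x>.5)&(x<.6)&(y>.2)&(y<.26)&(z>.066)&(z<.079);print('grip top',g.sum(),rect(P[g]),np.median(z[g]))
    p=(x>.4)&(x<.61)&(y>.175)&(y<.29)&(z>.0225)&(z<.034)&(C.max(1)<70);print('plate',p.sum(),rect(P[p]),np.median(z[p]))
    cv2.imwrite(f'pics/r_{n}.png',cv2.resize(c['pixels'][200:384,100:400] if n=='side' else c['pixels'][180:330,300:450],None,fx=2.6,fy=2.6,interpolation=3))
```

```text
[0.51003022 0.06795017 0.31182165]
knob w 548 (array([509.8, 104.7]), array([17., 17.]), 47.73)
scene knob 37 (array([514. , 104.1]), array([17.4, 16.2]), 15.15)
0.03 532 [0.48  0.55  0.518]
0.04 675 [0.499 0.55  0.475]
0.05 538 [0.502 0.55  0.475]
0.06 592 [0.49  0.55  0.475]
0.07 648 [0.493 0.55  0.474]
0.08 770 [0.484 0.55  0.475]
0.09 750 [0.484 0.55  0.475]
0.1 614 [0.486 0.55  0.492]
0.11 495 [0.481 0.55  0.523]
0.12 790 [0.48  0.55  0.524]
0.13 215 [0.481 0.55  0.458]
0.14 183 [0.481 0.55  0.245]
grip top 0 (array([0., 0.]), array([0., 0.]), 0.0) nan
plate 129 (array([534.9, 230.7]), array([95.5, 26.1]), 88.3) 0.026349232895081842
side knob 56 (array([512.1, 106.9]), array([16.3, 17.5]), 44.12)
0.03 120 [0.48  0.537 0.513]
0.04 87 [0.48  0.55  0.256]
0.05 35 [0.48  0.488 0.346]
0.06 61 [0.48  0.536 0.315]
0.07 117 [0.48  0.55  0.362]
0.08 920 [0.48  0.549 0.399]
0.09 838 [0.48  0.548 0.398]
0.1 1424 [0.481 0.549 0.394]
0.11 300 [0.48  0.549 0.519]
0.12 1673 [0.48 0.55 0.52]
0.13 1488 [0.48  0.544 0.519]
0.14 272 [0.48  0.55  0.244]
grip top 205 (array([548.5, 232.4]), array([19.9, 36.4]), 89.99) 0.07156315441331296
plate 1140 (array([566.4, 233.2]), array([96.8, 86.7]), 89.83) 0.02564316805397171
  return _methods._mean(a, axis=axis, dtype=dtype,
  ret = ret.dtype.type(ret / rcount)
```

View pics/r_side.png

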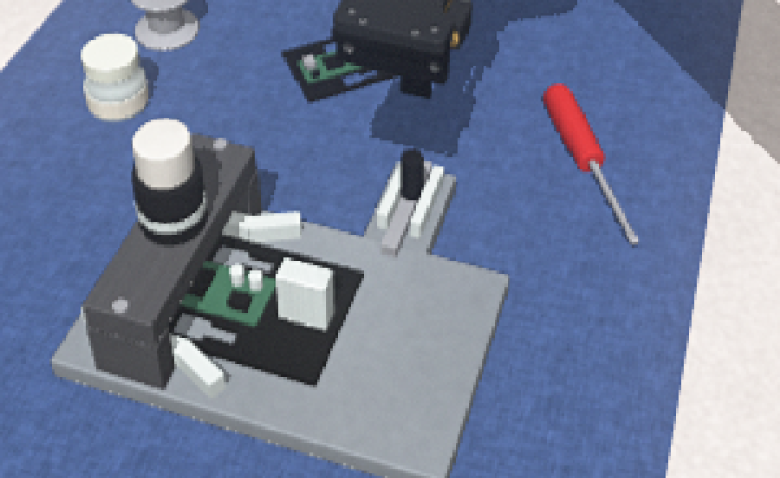

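Released: the carrier lies flat, with its tail edge at crop x ≈ 360 and nose under the bridge. The grip top is at x = 548.5 mm, so the carrier's origin is 603.5 mm, and the stage origin is about 603.4 mm. Checking the bolt guides' height before pushing.

Run:
```python
from h import *
for n in ['scene','side']:
    P=np.load(n+'0.npz')['W'].reshape(-1,3);x,y,z=P.T
    for a in np.arange(.02,.16,.01):
        m=(x>.47)&(x<.56)&(y>=a)&(y<a+.01)&(z>.01)&(z<.1); q=m&(abs(x-.512)>11e-3)
        if m.sum(): print(n,round(a,2),m.sum(),np.round([x[m].min(),x[m].max(),z[m].max()],3),'guides zmax',np.round(z[q].max(),3) if q.any() else '')
```

```text
scene 0.06 18 [0.491 0.538 0.032] guides zmax 0.022
scene 0.07 65 [0.495 0.54  0.039] guides zmax 0.039
scene 0.08 77 [0.496 0.538 0.039] guides zmax 0.039
scene 0.09 84 [0.499 0.542 0.072] guides zmax 0.038
scene 0.1 120 [0.504 0.54  0.074] guides zmax 0.039
scene 0.11 106 [0.496 0.54  0.073] guides zmax 0.039
scene 0.12 85 [0.494 0.539 0.041] guides zmax 0.041
scene 0.13 76 [0.491 0.538 0.039] guides zmax 0.039
scene 0.14 63 [0.474 0.54  0.034] guides zmax 0.024
scene 0.15 86 [0.47  0.542 0.033] guides zmax 0.024
scene 0.16 76 [0.471 0.54  0.024] guides zmax 0.024
side 0.06 7 [0.489 0.536 0.028] guides zmax 0.02
side 0.07 41 [0.487 0.536 0.036] guides zmax 0.036
side 0.08 55 [0.487 0.537 0.038] guides zmax 0.038
side 0.09 60 [0.487 0.537 0.07 ] guides zmax 0.037
side 0.1 121 [0.487 0.536 0.073] guides zmax 0.038
side 0.11 194 [0.487 0.537 0.072] guides zmax 0.038
side 0.12 102 [0.488 0.536 0.039] guides zmax 0.039
side 0.13 153 [0.487 0.537 0.038] guides zmax 0.038
side 0.14 122 [0.471 0.557 0.034] guides zmax 0.024
side 0.15 195 [0.47  0.56  0.032] guides zmax 0.023
side 0.16 217 [0.47  0.56  0.033] guides zmax 0.023
```

step_arm --pt "0.0015 -0.004 0 0 0 0" --pt "0 -0.005 0 0 0 0" --pt "0 0 0 0 0 0" --pt "0 0 0 0 0 0" --jaw 0.0

```text
time: 14.75
position: [0.512, 0.0627, 0.3117]
tool_rot: [-0.0, 1.0, 0.0, -0.0]
ft_force: [0.8, -0.1, 0.5]
grip_width: 0.0132
grip_force: 0.0
```

step_arm --pt "0 -0.004 0 0 0 0" --pt "0 0 -0.02 0 0 0" --pt "0 0 -0.03 0 0 0" --pt "0 0 -0.022 0 0 0" --pt "0 0 -0.01 0 0 0" --pt "0 0 0 0 0 0" --pt "0 0.01 0 0 0 0" --pt "0 0.01 0 0 0 0" --pt "0 0 0 0 0 0"

```text
time: 15.88
position: [0.5119, 0.0796, 0.2303]
tool_rot: [-0.001, 1.0, -0.0, 0.001]
ft_force: [-0.2, -1.0, -0.4]
grip_width: 0.0006
grip_force: 0.0
```

step_arm --pt "0 0.008 0 0 0 0" --pt "0 0.008 0 0 0 0" --pt "0 0.008 0 0 0 0" --pt "0 0.008 0 0 0 0" --pt "0 0.008 0 0 0 0" --pt "0 0.006 0 0 0 0" --pt "0 0 0 0 0 0"

```text
time: 16.75
position: [0.5118, 0.1251, 0.2297]
tool_rot: [-0.0, 1.0, 0.0, -0.0]
ft_force: [0.4, 0.6, 0.5]
grip_width: 0.0009
grip_force: 0.0
```

step_arm --pt "0 0.003 0 0 0 0" --pt "0 0.003 0 0 0 0" --pt "0 0 0 0 0 0"

```text
time: 17.12
position: [0.5118, 0.1306, 0.2296]
tool_rot: [0.0, 1.0, 0.0, -0.0]
ft_force: [-0.4, -0.4, -1.0]
grip_width: 0.0001
grip_force: 0.3
```

step_arm --pt "0 0.002 0 0 0 0" --pt "0 0.002 0 0 0 0" --pt "0 0 0 0 0 0"

```text
time: 17.5
position: [0.5119, 0.1346, 0.2297]
tool_rot: [-0.0, 1.0, 0.0, -0.0]
ft_force: [-0.5, -1.5, -0.0]
grip_width: 0.0006
grip_force: 0.4
```

Run:
```python
from h import *
print(get_obs()['position'],get_obs()['ft_force'])
for n in ['scene','side']:
    c=camera(n);P=cloud(c).reshape(-1,3);x,y,z=P.T
    kn=(x>.48)&(x<.54)&(y>.1)&(y<.2)&(z>.062)&(z<.078)&(c['pixels'].reshape(-1,3).max(1)<80);print(n,'knob',kn.sum(),rect(P[kn]) if kn.any() else '')
    t=(x>.495)&(x<.525)&(y>.14)&(y<.25)&(z>.0265)&(z<.034);print('tongue',t.sum(),np.percentile(y[t],[1,99]) if t.any() else '')
    cv2.imwrite(f'pics/b_{n}.png',cv2.resize(c['pixels'][200:384,100:400] if n=='side' else c['pixels'][180:330,300:450],None,fx=2.6,fy=2.6,interpolation=3))
```

```text
[0.51185151 0.13462194 0.22965702] [-0.46735763 -1.48511318 -0.04895193]
scene knob 104 (array([519.7, 144.4]), array([18.8, 37. ]), 31.95)
tongue 82 [0.14035744 0.20103178]
side knob 0 
tongue 170 [0.15821721 0.21946566]
```

View pics/b_side.png

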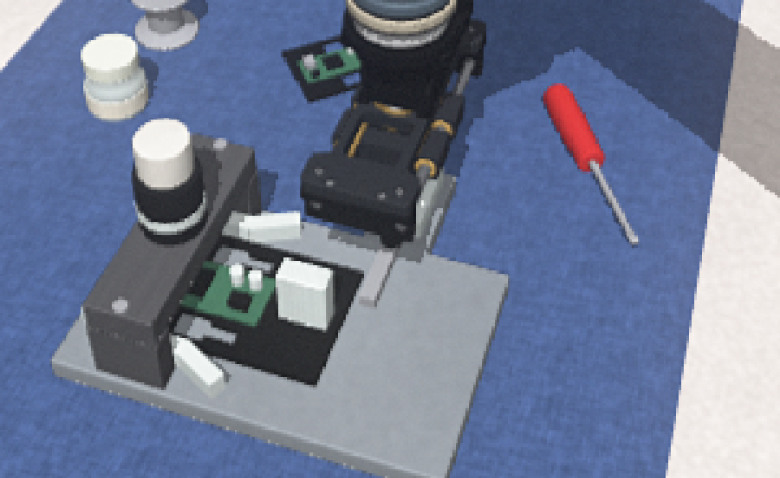

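The tongue has come across behind the tail, with its tip at crop (370,300) and the carrier unmoved. It is not yet at the end stop, so I'll creep further.

step_arm --pt "0 0.002 0 0 0 0" --pt "0 0.002 0 0 0 0" --pt "0 0 0 0 0 0"

```text
time: 17.98
position: [0.5119, 0.1384, 0.2297]
tool_rot: [-0.0, 1.0, -0.0, -0.0]
ft_force: [-0.9, -2.7, -0.4]
grip_width: 0.0002
grip_force: 1.5
```

step_arm --pt "0 0.0015 0 0 0 0" --pt "0 0.0015 0 0 0 0" --pt "0 0 0 0 0 0"

```text
time: 18.35
position: [0.512, 0.1395, 0.2297]
tool_rot: [-0.001, 1.0, -0.002, -0.001]
ft_force: [-0.2, -13.6, 0.3]
grip_width: 0.0009
grip_force: 6.7
```

Fy jumped to −13.6 N, so the bolt is at its end stop. Backing off, rising and checking.

step_arm --pt "0 -0.006 0 0 0 0" --pt "0 -0.015 0 0 0 0" --pt "0 -0.01 0.03 0 0 0" --pt "0 -0.02 0.05 0 0 0" --pt "-0.02 -0.05 0.04 0 0 0" --pt "-0.02 -0.06 0 0 0 0" --pt "0 -0.05 0 0 0 0" --pt "0 0 0 0 0 0"

```text
time: 19.35
position: [0.4739, -0.0688, 0.3476]
tool_rot: [0.003, 1.0, -0.001, 0.001]
ft_force: [-0.2, 0.6, 0.1]
grip_width: 0.0004
grip_force: 0.0
```

Run:
```python
from h import *
for n in ['scene','side']:
    c=camera(n);P=cloud(c).reshape(-1,3);x,y,z=P.T;C=c['pixels'].reshape(-1,3).astype(int)
    kn=(x>.48)&(x<.54)&(y>.1)&(y<.2)&(z>.067)&(z<.078);print(n,'knob',kn.sum(),rect(P[kn]) if kn.any() else '')
    g=(x>.5)&(x<.6)&(y>.2)&(y<.26)&(z>.066)&(z<.079);print('grip top',g.sum(),rect(P[g]))
    p=(x>.4)&(x<.61)&(y>.175)&(y<.29)&(z>.0225)&(z<.034)&(C.max(1)<70);print('plate',p.sum(),rect(P[p]),np.median(z[p]))
    cv2.imwrite(f'pics/e_{n}.png',cv2.resize(c['pixels'][200:384,100:400] if n=='side' else c['pixels'][180:330,300:450],None,fx=2.6,fy=2.6,interpolation=3))
print(get_obs()['position'],get_obs()['time'])
```

```text
scene knob 35 (array([511.8, 156.1]), array([14.7, 20.7]), 70.25)
grip top 0 (array([0., 0.]), array([0., 0.]), 0.0)
plate 128 (array([534.1, 231. ]), array([95.7, 28.1]), 87.56) 0.027051090977359638
side knob 63 (array([512.3, 157.4]), array([16.7, 17. ]), 18.76)
grip top 205 (array([548.3, 233. ]), array([19.7, 36.2]), 89.2)
plate 1123 (array([566.3, 233.4]), array([96.6, 86.8]), 89.71) 0.025682368239533737
[ 0.47337188 -0.06584699  0.34701675] 19.45
```

View pics/e_side.png

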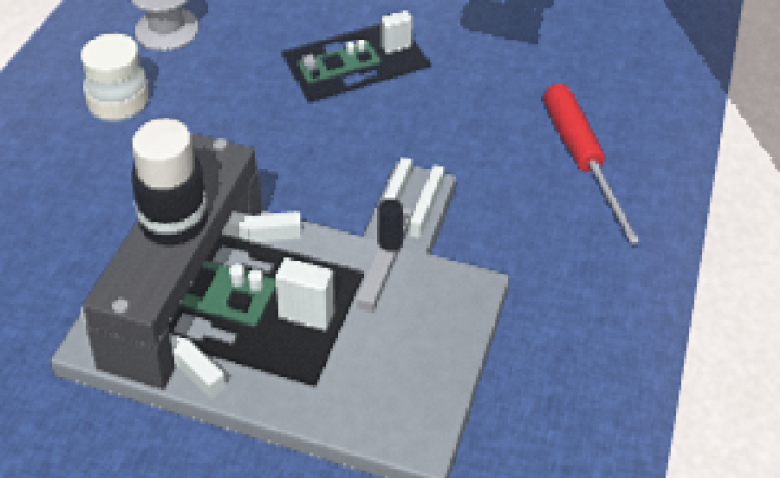

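The tongue lies across behind the tail at crop (370,300). The knob is at y ≈ 0.1567, the value expected for full travel, and the carrier is still home. Handing in.

```bash
python3 -c "
from rig import hand_in
print(hand_in())"
```

```text
the job is handed in; nothing more can be done
None
```

The job is handed in, though no verdict came back: the carrier lies flat and home under the bridge, the bolt is across to its end stop, and the arm never went near the screwdriver, spool or jar.

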